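# Lay the carton down and shut the parts case

## Robot

A 6-joint arm with a two-finger parallel gripper is mounted at the origin on a cart in front of the work surface, level with it; the furniture and walls round the work are solid. World frame = base frame: x ahead of the robot, y to its left, z up, the work surface at z = 0. Lengths are in mm, angles in rad, forces in N, time in s.
With the tool pointing down it reaches from about 275 to 725 mm from the base axis. Payload 5.6 kg.
Tool frame: the origin (TCP) lies midway between the tips of the shut fingers; the grasp point (between the pads) lies 19 mm behind it; z points along the fingers, x is the direction in which the jaws open and shut, and the axes are right-handed (so a half turn about z gives the same grasp; the last joint's range is limited). The gripper opens to 85 mm and grips with 20 to 120 N. Pads are 22 mm wide; open, the fingers measure 114 mm over their backs; the gripper's body (76 mm by 85 mm) begins 54 mm behind the grasp point. The pads swing forward as they close: fully open they stand 13 mm farther back than shut.
Start: joints at [1.439, 0.255, 0.108, 0, -1.424, -0.285], TCP at [222.633, 502.919, 231.283] pointing down, gripper open.
Joint ranges: [-2.95, 2.95], [-1.21, 1.97], [-1.09, 1.5], [-2.87, 1.71], [-2.94, -0.07], [-3.05, 3.05]. Speed limits (rad/s): [2.57, 2.57, 3.14, 3.14, 3.14, 3.14].

## Interface

Orientations are given as a unit quaternion [w, x, y, z].
In Python, from rig import robot gives the robot as it stands. The module is installed in compiled form; this text tells all that it offers.
- The arm moves only by the shell command python3 -m inch 'ROWS'. ROWS is JSON, a list that holds one entry, the list of rows, each a list of 7 numbers: the opening, from 0 (shut) to 1 (fully open), then the shift along the tool's x, y, z in m, then the turn, a rotation vector about the tool's x, y, z in rad. A call has 1 to 12 rows; each row is the pose to reach, as a shift and turn from the pose commanded when the call began, along the tool's axes at that moment; what a row does not reach only later rows make up. A row lasts 1/8 s, in which the tool goes at most 62.5 mm and 10.7 degrees, less where a joint would pass 70% of its speed; a pose out of reach is approached as far as the arm can. A call with a gripper value outside its range is refused whole. The fingers move at their own pace and stop on an object; the grip force is fixed at half the most. Time passes only in rows, so rows that repeat a pose let the fingers close. It gives the time, the measured TCP pose, the force and the opening at its end, in the units of the state.
- robot.get_state(): the state, without advancing time (a new reading comes with each control period).
- robot.get_image(name): name is "side" or "top" or "wrist"; returns a dict with "frame" (420x560x3 uint8, red, green, blue), "fov_y" (degrees; the focal length in pixels is half the picture's height over the tangent of half this angle, whatever the lens; pixels are square), "cx", "cy" (the principal point, pixels), "extrinsics" (4x4, takes a point from world to camera coordinates). Camera axes: x right, y down, z forward; pixel columns grow to the right and rows downward; lengths in mm; the calibration is good to about 2 mm. A picture is of the moment at which its call begins. There is no depth.
- robot.sign_off(): hands the job in, once; it reports no verdict.
The state is a dict: "time_s": time; "joints": joint angles; "joint_velocities": joint speeds; "joint_efforts": joint torques, N m; "ee_pos": TCP position; "ee_rot": TCP orientation; "force": force on the tool from outside, world axes, zero at the start; "torque": the same for the moment, N m; "opening": opening from 0.0 (shut) to 1.0 (fully open).
Only numpy, scipy, OpenCV 4.12 (cv2) and the standard library are available. Lean on these libraries where they do the work, as an engineer would, in place of code of your own. Each camera call takes 0.05 s, during which the arm holds its last target. There are 200 camera calls.

## Task

The lid of the small wooden parts case cannot close because the carton of saw blades stands on end in it. Tip the carton over so that it lies flat in its bay below the rim, then shut the lid fully. Everything else that is in the case stays in it; do not knock over the black punch standing beside it.

Things in the scene. Friction and masses are not known exactly. Their poses are not given: they have to be found in the camera images.
- case: open light-wood case with a hinged lid, fixed to the surface: 118 mm (x) by 168 mm (y) outside, rim 45 mm above the surface, walls and floor 6 mm thick. Origin at the centre of its underside, z up; hinge along its far side (+x), front towards -x. A divider along y (5 mm thick at x = +4.5 mm, top 28 mm up) splits it into a near bay with the carton and a far bay with the little boxes.
- lid (a joint): hinge angle of the lid: 0 shut, 1.57 upright, 1.85 the stop, leaning back away from the robot. The lid is a flat 118 x 168 x 10 mm board with a small brass tab (5 mm out) mid-way on its free edge. The hinge is stiff: the lid stays where it is left and does not fall; 1 to 2 N at the free edge moves it, so push it all the way down.
- lid_hinge (a point): point on the hinge axis, mid-way along it, at the underside of the shut lid (case x = +59 mm, 45.5 mm above the surface); the axis runs along the case's y. The lid's inner face passes through the axis, its outer face lies 10 mm off. The axes turn with the lid: -x from hinge to free edge, z out of the outer face.
- lid_edge (a point): middle of the lid's free edge, half-way through its thickness, 118 mm from the hinge
- carton_mid (a point): centre of the carton of saw blades (pale card, 40 x 62 x 17 mm, some 60 g). Axes: x along its width, y its length, z its thickness. It starts on end (y up), top 68 mm above the surface, 23 mm above the rim, its thickness roughly along the case's y, near one end of the near bay. Pushed near its top along the bay it tips over.
- near_bay (a point): centre of the near bay's floor (6 mm above the surface), axes as the case's; the bay is 55 mm wide (x) and 156 mm long (y). The carton stands near one end, left or right, and the low ear cup lies at the other; from the carton towards the middle there is room to lie flat beside the cup; tipped the other way it leans on the end wall, above the rim.
- ear_cup_mid (a point): small silver cup with a domed stone, lying at the other end of the near bay (20 x 25 mm, 11 mm high, loose); point at its centre, half-way up. It stays in the case.
- small_box_a_mid (a point): a little card box already packed in the far bay of the case (24 x 50 mm, lies flat, 10 mm high); point at its centre, half-way up. It stays in the case.
- small_box_b_mid (a point): a little card box already packed in the far bay of the case (24 x 40 mm, lies flat, 10 mm high); point at its centre, half-way up. It stays in the case.
- punch_mid (a point): black cylindrical hand punch, 20 mm across and 60 mm tall, standing on the surface just left of the case (+y); point at its centre, half-way up. A bystander: it must stay standing.
- carton: the same carton as carton_mid, origin at the centre of one 40 x 62 mm face
Mind the look-alikes: they are no part of the job. Of the things that look like the carton, the largest one is meant.

How it is judged (in metres and radians):
On the way:
1. the carton lies flat in the near bay, below the rim, while the lid is still open (x of carton_mid in the frame of case between -0.053 and 0.003 m and y of carton_mid in the frame of case between -0.078 and 0.078 m and z of carton_mid in the frame of case between 0 and 0.022 m and angle between the z axis of carton_mid and the z axis of case, either way round below 0.2 rad and value of joint lid above 0.8 rad), for 0.2 s.
At the end, for the whole second after the job is handed in: the carton lies flat (within 0.2 rad) in the near bay with its centre under 22 mm above the case's underside, at rest; both little boxes and the ear cup are in the case; the lid is shut (hinge within 0.045 rad, about 5 mm at the edge); the punch stands (x of carton_mid in the frame of case between -0.053 and 0.003 m and y of carton_mid in the frame of case between -0.078 and 0.078 m and z of carton_mid in the frame of case between 0 and 0.022 m and angle between the z axis of carton_mid and the z axis of case, either way round below 0.2 rad and x of small_box_a_mid in the frame of case between -0.053 and 0.053 m and y of small_box_a_mid in the frame of case between -0.078 and 0.078 m and z of small_box_a_mid in the frame of case between 0 and 0.04 m and x of small_box_b_mid in the frame of case between -0.053 and 0.053 m and y of small_box_b_mid in the frame of case between -0.078 and 0.078 m and z of small_box_b_mid in the frame of case between 0 and 0.04 m and x of ear_cup_mid in the frame of case between -0.053 and 0.053 m and y of ear_cup_mid in the frame of case between -0.078 and 0.078 m and z of ear_cup_mid in the frame of case between 0 and 0.04 m and value of joint lid below 0.045 rad and linear speed of carton below 0.02 m/s and angle between punch_mid's own z axis and vertical below 0.3 rad); the robot touches nothing.
It fails at once if the punch is knocked over (angle between punch_mid's own z axis and vertical above 0.6 rad).
It also fails if it takes over 43 s, if anything falls off the work surface, if the arm or the gripper's body presses on something with over 40 N, if the wrist force passes 120 N, or if a joint passes its speed limit or range.

## Working session

There is one attempt and no reset: what is moved stays moved. The work goes in short steps, Python scripts to look and compute and a shell command to move; the robot and the scene stay as the last step left them, time stands still between calls to the robot, and variables do not carry over. Pictures are saved under pics/ and viewed, about 8 in all and at most 12, crops included, and the job is handed in when it is done.

```bash
mkdir -p pics; cat > h.py <<'E'
import numpy as np, cv2
from rig import robot
def shot(n,f):
    d=robot.get_image(n); cv2.imwrite(f'pics/{f}.png',d['frame'][:,:,::-1]); np.savez(f'pics/{f}.npz',**{k:np.array(v) for k,v in d.items() if k!='frame'}); return d
def cam(f):
    d=np.load(f'pics/{f}.npz'); return d
def back(f,u,v,z):
    d=cam(f); fl=210/np.tan(np.radians(float(d['fov_y']))/2); E=d['extrinsics']; R,t=E[:3,:3],E[:3,3]
    r=R.T@np.array([(u-d['cx'])/fl,(v-d['cy'])/fl,1]); c=-R.T@t
    return c+r*(z-c[2])/r[2]
def proj(f,p):
    d=cam(f); fl=210/np.tan(np.radians(float(d['fov_y']))/2); E=d['extrinsics']; q=E[:3,:3]@np.array(p)+E[:3,3]
    return q[:2]/q[2]*fl+[float(d['cx']),float(d['cy'])]
E
python3 - <<'E'
from h import *
for n in ('side','top'):
    d=shot(n,n+'0'); print(n,d['fov_y'],d['cx'],d['cy'],np.round(-d['extrinsics'][:3,:3].T@d['extrinsics'][:3,3]),d['frame'].shape)
print(robot.get_state())
a=cv2.imread('pics/top0.png')
E
```

```text
side 46.06087770443595 280.97408347778634 205.5464586959054 [ 131. -653.  513.] (420, 560, 3)
top 52.32753884455034 274.56901962256495 208.2111184509442 [324. -27. 895.] (420, 560, 3)
{'time_s': 0.1, 'joints': array([ 1.43860424e+00,  2.55668404e-01,  1.07117327e-01, -4.08857719e-04,
       -1.42388258e+00, -2.84601770e-01]), 'joint_velocities': array([-2.97580633e-04, -1.25760553e-03,  2.84785425e-03,  1.90649318e-03,
       -6.27423890e-05, -1.88427259e-03]), 'joint_efforts': array([-2.92608071e-03, -3.87602949e+01,  2.38475972e+01,  5.37792429e+00,
       -3.72285940e-03,  2.78668651e-06]), 'ee_pos': array([222.43146306, 502.53083073, 230.49192335]), 'ee_rot': array([-6.86581097e-04, -5.45487709e-01,  8.38118397e-01, -4.89596141e-04]), 'force': array([-0.81163182, -0.20461426,  0.40708465]), 'torque': array([ 0.02195156, -0.02218162,  0.00734454]), 'opening': 0.9995402867469491}
```

View pics/top0.png

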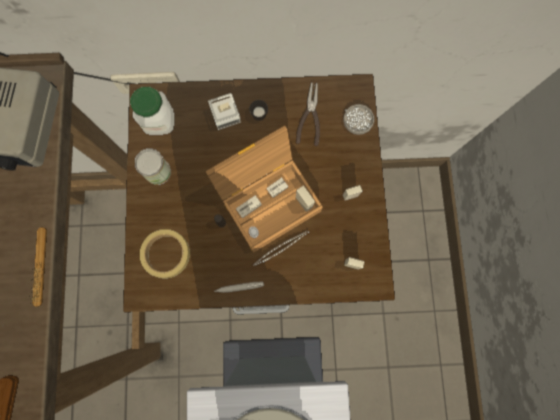

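View pics/side0.png

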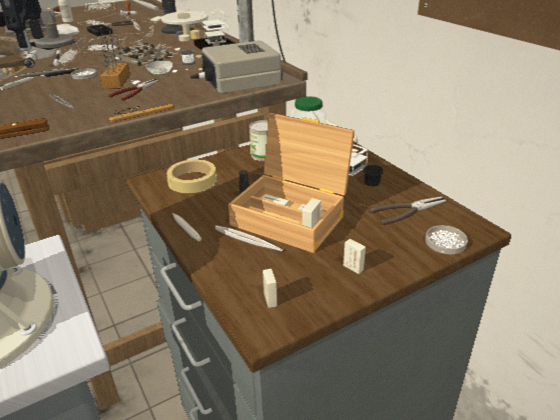

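```bash
python3 - <<'E'
import cv2,numpy as np
a=cv2.imread('pics/top0.png')[120:260,195:335]; b=cv2.imread('pics/side0.png')[105:255,220:370]
cv2.imwrite('pics/c1.png',np.hstack([cv2.resize(a,(400,400),interpolation=2),cv2.resize(b,(400,400),interpolation=2)]))
from h import *
print(back('top0',275,390,0),back('top0',160,250,0),back('side0',240,230,45))
E
```

```text
[142.77777624 -14.9673728    0.        ] [428.57739266 214.37571852   0.        ] [399.26112943 -64.53927909  45.        ]
```

View pics/c1.png

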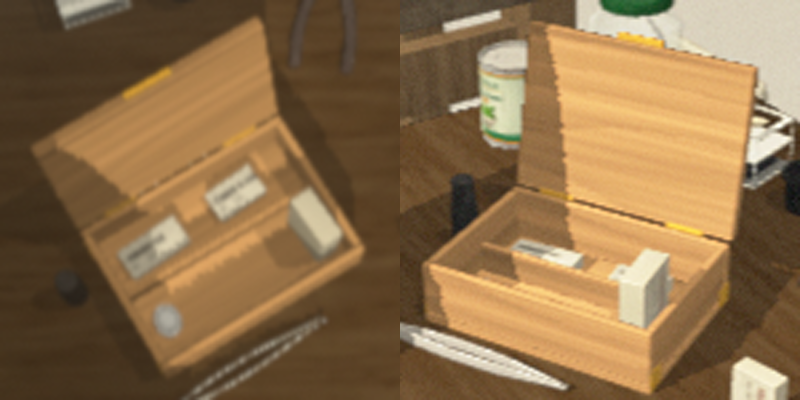

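```bash
cat >> h.py <<'E'
from scipy.optimize import least_squares
def T(p,q):  # case->world, mm
    x,y,a=p; c,s=np.cos(a),np.sin(a); return np.array([x+c*q[0]-s*q[1],y+s*q[0]+c*q[1],q[2]])
E
python3 - <<'E'
from h import *
C=[(-59,84,45),(-59,-84,45),(59,-84,45),(59,84,45)]
t=[(252.8,250.2),(322,206.8),(294,162.7),(224.8,201.2)]
s=[(230.1,204.4),(314.5,230.6),(343.7,195),(266.9,175)]
def f(p): return np.concatenate([np.array([proj('top0',T(p,c))-u for c,u in zip(C,t)]).ravel(),np.array([proj('side0',T(p,c))-u for c,u in zip(C,s)]).ravel()])
r=least_squares(f,[430,0,.4]); p=r.x; print(p,np.round(f(p).reshape(-1,2),1))
inv=lambda w:T((0,0,-p[2]),(w[0]-p[0],w[1]-p[1],w[2]))
g=lambda x,y:(195+x/2.857,120+y/2.857)
for n,x,y,z in [('ca',290,205,68),('cb',310,190,68),('cc',340,245,68),('cd',318,258,68),('cup',166,320,12),('punchtop',66,282,60)]: print(n,np.round(inv(back('top0',*g(x,y),z))), np.round(back('top0',*g(x,y),z)))
for L in (1.57,1.7,1.85):
  print(L,[np.round(proj('side0',T(p,(59-118*np.cos(L),y,45.5+118*np.sin(L)))),1) for y in(84,-84)])
print('seen',220+130/2.667,105+22/2.667,220+355/2.667,105+65/2.667)
E
```

```text
[ 5.08811796e+02 -2.92405878e+01  4.96156489e-01] [[ 0.4 -1. ]
 [ 2.6 -0.1]
 [ 0.3 -3.7]
 [-0.8 -1.6]
 [-2.4 -0.8]
 [-0.8  0.6]
 [ 0.6  1.5]
 [-3.2 -0.9]]
ca [ -7. -48.  68.] [525. -75.  68.]
cb [ -5. -65.  68.] [535. -89.  68.]
cc [-49. -62.  68.] [ 495. -108.   68.]
cd [-49. -45.  68.] [487. -92.  68.]
cup [-24.  66.  12.] [456.  17.  12.]
punchtop [ 27. 113.  60.] [479.  83.  60.]
1.57 [array([261.1, 116.2]), array([347.9, 135.2])]
1.7 [array([265.7, 113.7]), array([351.7, 132.3])]
1.85 [array([270.7, 112.2]), array([355.7, 130.4])]
seen 268.74390701162355 113.24896887889014 353.1083614548181 129.37195350581177
```

```bash
cat >> h.py <<'E'
from scipy.spatial.transform import Rotation as Ro
P=(508.8,-29.2,.496)
def rel(q,down=True):
    s=robot.get_state(); R=Ro.from_quat(np.roll(s['ee_rot'],-1)); w=T(P,q)
    a=P[2]+np.pi/2; x=np.array([np.cos(a),np.sin(a),0]); z=np.array([0,0,-1.]); G=Ro.from_matrix(np.array([x,np.cross(z,x),z]).T)
    print('shift',np.round(R.inv().apply(w-s['ee_pos'])/1000,4),'turn',np.round((R.inv()*G).as_rotvec(),3),'t',s['time_s'])
def where():
    s=robot.get_state(); w=s['ee_pos']; print('case',np.round(T((0,0,-P[2]),(w[0]-P[0],w[1]-P[1],w[2])),1),'F',np.round(s['force'],1),'t',s['time_s'],'op',s['opening'])
E
python3 -c "
from h import *
rel((-28,-100,200))"
```

```text
shift [ 0.4535 -0.5391  0.0313] turn [-2.000e-03 -1.000e-03  2.229e+00] t 0.1
```

```bash
python3 -m inch '[[[0,0.4535,-0.539,0.03,0,0,2.229],[0,0.4535,-0.539,0.03,0,0,2.229],[0,0.4535,-0.539,0.03,0,0,2.229],[0,0.4535,-0.539,0.03,0,0,2.229],[0,0.4535,-0.539,0.03,0,0,2.229],[0,0.4535,-0.539,0.03,0,0,2.229],[0,0.4535,-0.539,0.03,0,0,2.229],[0,0.4535,-0.539,0.03,0,0,2.229],[0,0.4535,-0.539,0.03,0,0,2.229],[0,0.4535,-0.539,0.03,0,0,2.229],[0,0.4535,-0.539,0.03,0,0,2.229],[0,0.4535,-0.539,0.03,0,0,2.229]]]'
python3 -c "
from h import *
where(); rel((-28,-100,57))"
```

```text
time_s: 1.6
ee_pos: [532.2, -133.1, 199.8]
ee_rot: [-0.001, 0.516, 0.857, -0.001]
force: [0.5, 0.8, -0.2]
opening: -0.003
case [ -28.9 -102.5  199.8] F [ 0.5  0.8 -0.2] t 1.6 op -0.0030548399334903572
shift [0.0023 0.0012 0.1428] turn [-0.002 -0.001 -0.01 ] t 1.6
```

```bash
python3 -m inch '[[[0,0,0.001,0.06,0,0,0],[0,0,0.001,0.11,0,0,0],[0,0,0.001,0.142,0,0,0],[0,0,0.001,0.142,0,0,0]]]'
python3 - <<'E'
from h import *
where(); shot('wrist','w1'); shot('side','s1')
a=cv2.imread('pics/s1.png')[105:255,220:370]; b=cv2.imread('pics/w1.png')
cv2.imwrite('pics/c2.png',np.hstack([cv2.resize(a,(350,350)),cv2.resize(b,(440,350))]))
print(proj('s1',T(P,(-28,-63,68))),[np.round(proj('w1',T(P,c))) for c in [(-48,-63,68),(-8,-63,68),(-59,-84,45)]])
E
```

```text
time_s: 2.1
ee_pos: [530.4, -129.4, 56.6]
ee_rot: [-0.003, 0.512, 0.859, -0.002]
force: [-0.8, 0.4, -0.3]
opening: -0.001
case [-28.7 -98.4  56.6] F [-0.8  0.4 -0.3] t 2.1 op -0.0009327284968614502
[311.11340466 206.30601136] [array([364., 241.]), array([358., 327.]), array([308., 201.])]
```

View pics/c2.png

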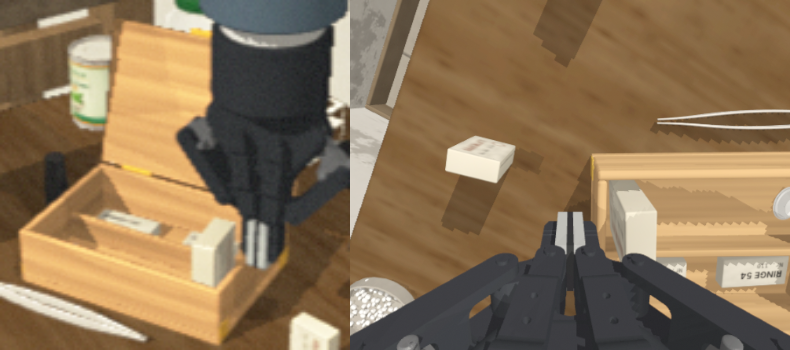

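```bash
python3 -m inch '[[[0,0.01,0,0,0,0,0],[0,0.015,0,0,0,0,0],[0,0.019,0,0,0,0,0],[0,0.023,0,0,0,0,0],[0,0.027,0,0,0,0,0],[0,0.031,0,0,0,0,0],[0,0.035,0,0,0,0,0],[0,0.039,0,0,0,0,0],[0,0.043,0,0,0,0,0],[0,0.043,0,0,0,0,0]]]'
python3 - <<'E'
from h import *
where(); shot('wrist','w2'); shot('side','s2')
a=cv2.imread('pics/s2.png')[105:255,220:370]; b=cv2.imread('pics/w2.png')
cv2.imwrite('pics/c3.png',np.hstack([cv2.resize(a,(350,350)),cv2.resize(b,(440,350))]))
E
```

```text
time_s: 3.45
ee_pos: [512.2, -91.5, 59.3]
ee_rot: [-0.0, 0.512, 0.859, -0.0]
force: [0.0, -0.3, 0.2]
opening: -0.003
case [-26.6 -56.4  59.3] F [ 0.  -0.3  0.2] t 3.45 op -0.0030557943487671325
```

View pics/c3.png

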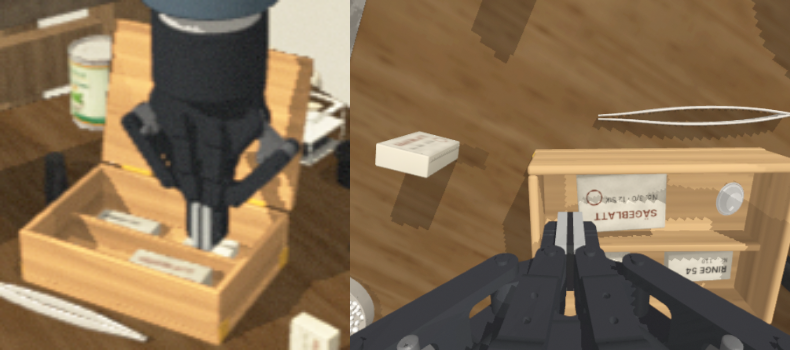

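```bash
python3 - <<'E'
from h import *
inv=lambda w:np.round(T((0,0,-P[2]),(w[0]-P[0],w[1]-P[1],w[2])))
for n,u,v,z in [('jar',147,102,90),('box',225,112,30),('blk',259,110,40),('can',150,165,70)]: print(n,inv(back('top0',u,v,z)))
for u,v in [(578,178),(665,174),(667,230),(580,233)]: print(inv(back('w2',(u-350)*560/440,v*1.2,23)))
E
python3 -m inch '[[[0,0,0,-0.06,0,0,0],[0,0,0,-0.12,0,0,0],[0,0,0,-0.176,0,0,0],[0,0.02,0.06,-0.176,0,0,0],[0,0.04,0.12,-0.176,0,0,0],[0,0.046,0.162,-0.176,0,0,0],[0,0.046,0.162,-0.176,0,0,0]]]'
python3 -c "
from h import *
where();rel((135,-10,130))"
```

```text
jar [305. 118.  90.]
box [231. -14.  30.]
blk [193. -78.  40.]
can [192. 177.  70.]
[-43. -50.  23.]
[-46.  10.  23.]
[-6. 15. 23.]
[ -4. -48.  23.]
time_s: 4.42
ee_pos: [634.2, 27.8, 232.8]
ee_rot: [-0.001, 0.511, 0.859, -0.001]
force: [-0.3, 0.4, -0.1]
opening: -0.002
case [137.5  -9.5 232.8] F [-0.3  0.4 -0.1] t 4.425 op -0.002493219276482215
shift [-0.0006 -0.0022  0.1029] turn [-0.003 -0.001  0.002] t 4.425
```

```bash
python3 -m inch '[[[0,0,-0.001,0.05,0,0,0],[0,0,-0.001,0.1,0,0,0],[0,0,-0.001,0.1,0,0,0]]]'
python3 - <<'E'
from h import *
where()
s=robot.get_state();w=s['ee_pos'];c=T((0,0,-P[2]),(w[0]-P[0],w[1]-P[1],w[2]))
for L in np.r_[1.85,1.7,1.55,1.4,1.25,1.1,.95,.8,.65,.5,.35,.2,.05,0]:
    x=59-95*np.cos(L)+10*np.sin(L)+11; z=45.5+95*np.sin(L)+10*np.cos(L)
    print(round(L,2),np.round([(x-c[0])/1000,-(z-c[2])/1000],3))
E
```

```text
time_s: 4.8
ee_pos: [628.8, 24.3, 131.5]
ee_rot: [-0.003, 0.512, 0.859, -0.003]
force: [-0.7, -1.3, 0.2]
opening: 0.003
case [131.  -10.  131.5] F [-0.7 -1.3  0.2] t 4.8 op 0.0027211449021660983
1.85 [-0.025 -0.003]
1.7 [-0.039 -0.007]
1.55 [-0.053 -0.009]
1.4 [-0.067 -0.009]
1.25 [-0.082 -0.007]
1.1 [-0.095 -0.003]
0.95 [-0.108  0.003]
0.8 [-0.12   0.011]
0.65 [-0.131  0.02 ]
0.5 [-0.14   0.032]
0.35 [-0.147  0.044]
0.2 [-0.152  0.057]
0.05 [-0.155  0.071]
0.0 [-0.156  0.076]
```

```bash
python3 -m inch '[[[0,0,-0.02,-0.003,0,0,0],[0,0,-0.032,-0.005,0,0,0],[0,0,-0.042,-0.008,0,0,0],[0,0,-0.053,-0.009,0,0,0],[0,0,-0.063,-0.009,0,0,0],[0,0,-0.073,-0.009,0,0,0],[0,0,-0.084,-0.007,0,0,0],[0,0,-0.095,-0.003,0,0,0],[0,0,-0.104,0.001,0,0,0],[0,0,-0.112,0.006,0,0,0],[0,0,-0.12,0.011,0,0,0],[0,0,-0.12,0.011,0,0,0]]]'
python3 - <<'E'
from h import *
where(); shot('side','s3')
cv2.imwrite('pics/c4.png',cv2.resize(cv2.imread('pics/s3.png')[85:255,200:400],(600,510)))
E
```

```text
time_s: 6.3
ee_pos: [525.4, -32.0, 123.6]
ee_rot: [-0.001, 0.512, 0.859, -0.001]
force: [0.8, -0.1, 1.2]
opening: -0.0
case [ 13.3 -10.4 123.6] F [ 0.8 -0.1  1.2] t 6.3 op -0.0004502372966759148
```

View pics/c4.png

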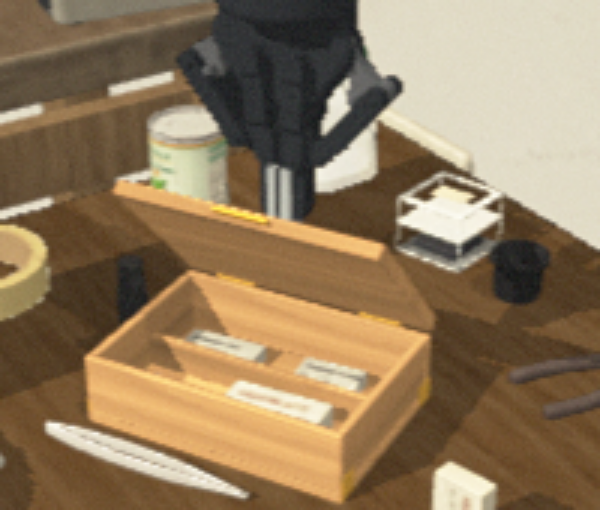

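```bash
python3 -m inch '[[[0,0,-0.006,0.005,0,0,0],[0,0,-0.011,0.01,0,0,0],[0,0,-0.016,0.016,0,0,0],[0,0,-0.021,0.022,0,0,0],[0,0,-0.025,0.029,0,0,0],[0,0,-0.028,0.036,0,0,0],[0,0,-0.031,0.043,0,0,0],[0,0,-0.033,0.05,0,0,0],[0,0,-0.034,0.056,0,0,0],[0,0,-0.035,0.061,0,0,0],[0,0,-0.035,0.065,0,0,0],[0,0,-0.035,0.066,0,0,0]]]'
python3 -c "
from h import *
where()"
```

```text
time_s: 7.85
ee_pos: [495.7, -48.3, 58.0]
ee_rot: [-0.0, 0.512, 0.859, -0.0]
force: [-0.9, 0.7, 0.2]
opening: -0.002
case [-20.7 -10.6  58. ] F [-0.9  0.7  0.2] t 7.85 op -0.0020380192614114084
```

```bash
python3 -m inch '[[[0,0,0,0.002,0,0,0],[0,0,0,0.003,0,0,0],[0,0,0,0.004,0,0,0],[0,0,0,0.004,0,0,0]]]'; python3 -m inch '[[[0,0,0,0.001,0,0,0],[0,0,0,0.002,0,0,0],[0,0,0,0.002,0,0,0]]]'
```

```text
time_s: 8.35
ee_pos: [495.9, -48.4, 55.5]
ee_rot: [0.0, 0.512, 0.859, 0.0]
force: [-2.5, 0.8, 9.3]
opening: 0.005
time_s: 8.72
ee_pos: [496.0, -48.4, 55.3]
ee_rot: [0.001, 0.512, 0.859, 0.0]
force: [-9.6, 1.4, 23.7]
opening: 0.0
```

Firmly shut (23 N, tip at 55.3 mm = lid top). Retract and check.

```bash
python3 -m inch '[[[0,0,0,-0.03,0,0,0],[0,0,0,-0.09,0,0,0],[0,0,0,-0.15,0,0,0],[0,0,0,-0.2,0,0,0],[0,0,0,-0.2,0,0,0]]]'
python3 - <<'E'
from h import *
where(); shot('side','s4')
cv2.imwrite('pics/c5.png',cv2.resize(cv2.imread('pics/s4.png')[105:275,200:400],(800,600)[:2]))
for c in [(-59,84,55.5),(-59,-84,55.5),(-59,84,45.5),(-59,-84,45.5)]:
  q=proj('s4',T(P,c)); print(np.round([(q[0]-200)*4,(q[1]-105)*600/170]))
E
```

```text
time_s: 9.35
ee_pos: [498.0, -48.3, 256.8]
ee_rot: [0.004, 0.512, 0.859, 0.003]
force: [0.5, -0.1, -1.1]
opening: 0.003
case [-18.6 -11.6 256.8] F [ 0.5 -0.1 -1.1] t 9.35 op 0.0030213801932158515
[109. 330.]
[455. 427.]
[111. 347.]
[455. 445.]
```

View pics/c5.png

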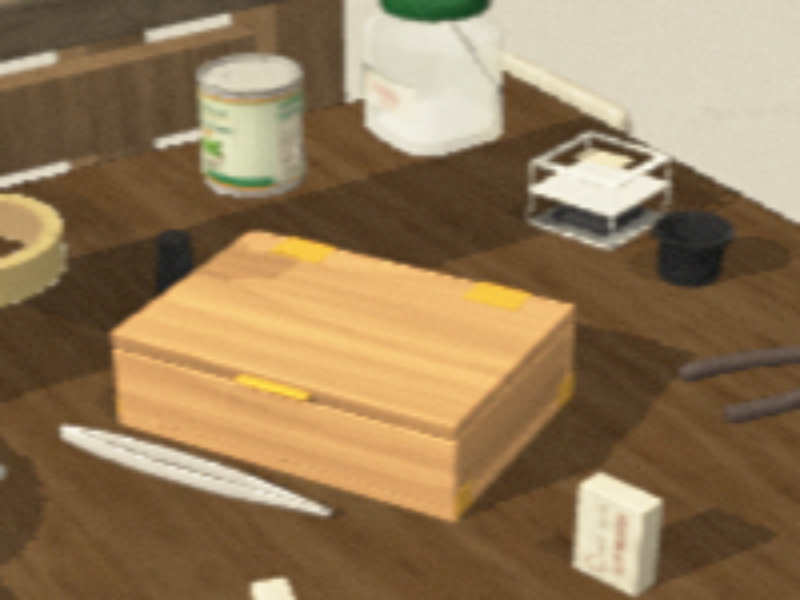

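The lid is flush: its front corners are at (113,335) and (455,430), against (109,330) and (455,427) predicted for shut. The punch is standing at (172,260).

```bash
python3 -c "
from rig import robot
print(robot.sign_off())"
```

```text
the job is handed in; nothing more can be done
None
```

The carton now lies flat in the near bay, the lid is shut, and I handed the job in at about 9.4 s of robot time.

I tipped the carton with the closed fingers. I then went behind the lid, swung it down, pressed it shut and lifted the arm clear.

Checks:
- **Carton:** before the lid closed, its outline in the wrist picture measured about 40 x 62 mm at lying height. Its centre was near x = -25, y = -18 mm in the case frame, which is inside the near bay.
- **Lid:** the press ended at about 24 N with the fingertip at 55.3 mm; the top of the shut lid should be at 55.5 mm. In the last picture the lid sits flush, with its front corners within about 2 camera pixels of where a shut lid should appear.
- **Other items:** the cup was in place after the carton tipped, and both little boxes were seen in the case with the lid part-way down. The punch is still standing in the last picture.

No check failed or disagreed. Once the lid was shut the contents could not be seen, and the hand-in gives no verdict.

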